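# Complete the service kit tray

## Task

The light grey kit tray needs one relay, one jar of screws and one carton of fuses, each standing upright in a compartment of its own; one of the three is already in it. From the dark pad, add the two kinds that the tray still lacks, and leave the spare relay, which would be a duplicate, standing where it is outside the tray.

Things in the scene. Friction and masses are not known exactly. Their poses are not given: they have to be found in the camera images.
- kit_tray: Light grey tray fixed on the bench, 292 x 96 mm, walls 4 mm thick, 14 mm high, floor 3 mm thick. Origin: centre of its underside (bench top), x along its length, z up. Two dividers 13 mm high make three compartments, 92 mm along x by 88 mm along y, centred at x = -96, 0, +96 mm, y = 0. At the start the one at x = -96 holds one part, the others are empty; any part may go in any compartment.
- relay_a: Blue relay, a plain block 12 x 28 mm, 26 mm high, 13 to 25 g, standing upright. Origin: centre of its underside, x across the 12 mm width, y along the 28 mm length, z up. At the start it is either in the tray or on the dark pad (3 mm thick) right of the tray.
- relay_b: Blue relay, a plain block 12 x 28 mm, 26 mm high, 13 to 25 g, standing upright. Origin: centre of its underside, x across the 12 mm width, y along the 28 mm length, z up. Always starts on the dark pad (3 mm thick). It is the spare when relay_a is already in the tray; when both are on the pad either may be used and the other is the spare.
- jar: Jar of small screws, light body with black lid, round, body 40 mm and lid 43 mm in diameter, 46 mm high (lid from 31 mm up), 60 g (about 42 to 84 g). Origin at the centre of its underside, z up. At the start it stands in the tray or on the dark pad (3 mm thick).
- carton: Small brown cardboard carton of fuses, a rigid closed block 45 x 62 mm and 32 mm high, 50 g (about 35 to 70 g). Origin at the centre of its underside, x across the 45 mm width, y along the 62 mm length, z up. At the start it stands in the tray or on the dark pad (3 mm thick).
Not all that is in view belongs to the job. What is shaped like the relay_b but red is not meant. What is shaped like the jar but purple or red is not meant.

How it is judged (in metres and radians):
At the end, for the whole second after the job is handed in: The jar, the carton and exactly one relay stand in the tray, one in each compartment, on its floor (underside within 6 mm of the floor), upright within 10 degrees and at rest; the other relay is outside the tray's outline (x of jar in the frame of kit_tray between -0.142 and 0.142 m and y of jar in the frame of kit_tray between -0.044 and 0.044 m and z of jar in the frame of kit_tray between -0.003 and 0.009 m and angle between each of jar, carton's own z axis and vertical below 0.175 rad and x of carton in the frame of kit_tray between -0.142 and 0.142 m and y of carton in the frame of kit_tray between -0.044 and 0.044 m and z of carton in the frame of kit_tray between -0.003 and 0.009 m and ((x of relay_a in the frame of kit_tray between -0.142 and 0.142 m and y of relay_a in the frame of kit_tray between -0.044 and 0.044 m and z of relay_a in the frame of kit_tray between -0.003 and 0.009 m and angle between relay_a's own z axis and vertical below 0.175 rad and not (x of relay_b in the frame of kit_tray between -0.15 and 0.15 m and y of relay_b in the frame of kit_tray between -0.052 and 0.052 m)) or (x of relay_b in the frame of kit_tray between -0.142 and 0.142 m and y of relay_b in the frame of kit_tray between -0.044 and 0.044 m and z of relay_b in the frame of kit_tray between -0.003 and 0.009 m and angle between relay_b's own z axis and vertical below 0.175 rad and not (x of relay_a in the frame of kit_tray between -0.15 and 0.15 m and y of relay_a in the frame of kit_tray between -0.052 and 0.052 m))) and ((x of relay_a in the frame of kit_tray between -0.14 and -0.052 m and y of relay_a in the frame of kit_tray between -0.044 and 0.044 m) or (x of relay_b in the frame of kit_tray between -0.14 and -0.052 m and y of relay_b in the frame of kit_tray between -0.044 and 0.044 m) or (x of jar in the frame of kit_tray between -0.14 and -0.052 m and y of jar in the frame of kit_tray between -0.044 and 0.044 m) or (x of carton in the frame of kit_tray between -0.14 and -0.052 m and y of carton in the frame of kit_tray between -0.044 and 0.044 m)) and ((x of relay_a in the frame of kit_tray between -0.044 and 0.044 m and y of relay_a in the frame of kit_tray between -0.044 and 0.044 m) or (x of relay_b in the frame of kit_tray between -0.044 and 0.044 m and y of relay_b in the frame of kit_tray between -0.044 and 0.044 m) or (x of jar in the frame of kit_tray between -0.044 and 0.044 m and y of jar in the frame of kit_tray between -0.044 and 0.044 m) or (x of carton in the frame of kit_tray between -0.044 and 0.044 m and y of carton in the frame of kit_tray between -0.044 and 0.044 m)) and ((x of relay_a in the frame of kit_tray between 0.052 and 0.14 m and y of relay_a in the frame of kit_tray between -0.044 and 0.044 m) or (x of relay_b in the frame of kit_tray between 0.052 and 0.14 m and y of relay_b in the frame of kit_tray between -0.044 and 0.044 m) or (x of jar in the frame of kit_tray between 0.052 and 0.14 m and y of jar in the frame of kit_tray between -0.044 and 0.044 m) or (x of carton in the frame of kit_tray between 0.052 and 0.14 m and y of carton in the frame of kit_tray between -0.044 and 0.044 m)) and linear speed of each of relay_a, relay_b, jar, carton below 0.02 m/s); the robot touches nothing.
It fails at once if both relays are shifted more than 25 mm (one of them is the spare) (distance of each of relay_a, relay_b from where it was at the start of the episode above 0.025 m).
It fails at once if relay_b is shifted more than 25 mm although relay_a was in the tray from the start (distance of relay_b from where it was at the start of the episode above 0.025 m and distance of relay_a from where it was at the start of the episode below 0.025 m and x of relay_a in the frame of kit_tray between -0.146 and 0.146 m and y of relay_a in the frame of kit_tray between -0.048 and 0.048 m).
It also fails if it takes over 50 s, if anything falls off the work surface, if the arm or the gripper's body presses on something with over 40 N, if the wrist force passes 120 N, or if a joint passes its speed limit or range.

## Robot

A 6-joint arm with a two-finger parallel gripper is mounted at the origin on a cart in front of the work surface, level with it; the furniture and walls round the work are solid. World frame = base frame: x ahead of the robot, y to its left, z up, the work surface at z = 0. Lengths are in mm, angles in rad, forces in N, time in s.
With the tool pointing down it reaches from about 275 to 1000 mm from the base axis. Payload 8.4 kg.
Tool frame: the origin (TCP) lies between the finger pads; the fingertips stand 8 mm ahead of it and the grasp point (between the pads) lies 11 mm behind it (tcp_to_tips is the distance from the TCP to the fingertips, in mm); z points along the fingers, y is the line along which they close (so a half turn about z gives the same grasp; the last joint's range is limited). The gripper opens to 85 mm and grips with 20 to 120 N. Pads are 22 mm wide; open, the fingers measure 114 mm over their backs; the gripper's body (76 mm by 85 mm) begins 54 mm behind the grasp point. The pads swing forward as they close: fully open they stand 13 mm farther back than shut.
Start: joints at [1.261, 0.353, 1.633, -0, 1.155, -0.002], TCP at [189.35, 595.629, 239.281] pointing down, gripper open.
Joint ranges: [-2.63, 2.63], [-0.92, 2.1], [0.06, 2.66], [-1.3, 4.44], [0, 2.69], [-3.02, 3.02]. Speed limits (rad/s): [2.22, 2.22, 2.79, 3.14, 3.14, 3.14].

## Interface

Orientations are given as [roll, pitch, yaw] about the fixed x, y, z axes, in that order (R = Rz(yaw) Ry(pitch) Rx(roll)).
In Python, from rig import * gives the robot as it stands.
- The arm moves only by the tool step_arm, never from a script. Its argument "motion" is a list of rows, each an object with "claw": the finger opening in mm, from 0 to 85.4; "delta_pos": the shift along the tool's x, y, z in mm, a list of three; "turn": the turn about the tool's z in rad. In form: [{"claw": claw, "delta_pos": [dx, dy, dz], "turn": turn}, ...]. A call has 1 to 8 rows; each row shifts and turns the commanded pose from where the row before left it, along the tool's axes as they then stand; what a row does not reach is not made up. A row lasts 1/12 s, in which the tool goes at most 41.7 mm and 7.16 degrees, less where a joint would pass 70% of its speed; a pose out of reach is approached as far as the arm can. A call is refused whole if a number of a shift passes 41.7 or a number of a turn 0.125, either way. A call with a gripper value outside its range is refused whole. The fingers move at their own pace and stop on an object; "force" is the grip in N (left out, the last holds). Time passes only in rows, so rows that do not move let the fingers close. It gives the time, the measured TCP pose, the force, the opening and the grip force at its end, in the units of the state.
- sense(): the state, without advancing time (a new reading comes with each control period).
- grab_frame(name): name is "side" or "top"; returns a dict with "img" (480x640x3 uint8, red, green, blue), "vertical_fov" (degrees; the focal length in pixels is half the picture's height over the tangent of half this angle, whatever the lens; pixels are square), "cx", "cy" (the principal point, pixels), "R" (3x3) and "t" (3): a world point X has camera coordinates R X + t. Camera axes: x right, y down, z forward; pixel columns grow to the right and rows downward; lengths in mm; the calibration is good to about 2 mm. A picture is of the moment at which its call begins. There is no depth.
- sign_off(): hands the job in; it is judged then, once.
The state is a dict: "clock": time; "qpos": joint angles; "qvel": joint speeds; "joint_efforts": joint torques, N m; "eef_pos": TCP position; "tcp_rot": TCP orientation; "contact_force": force on the tool from outside, world axes, zero at the start; "wrist_torque": the same for the moment, N m; "opening": opening from 0.0 (shut) to 1.0 (fully open); "grasp_force": force on a finger pad.
Only numpy, scipy, OpenCV 4.12 (cv2) and the standard library are available. Lean on these libraries where they do the work, as an engineer would, in place of code of your own. Each camera call takes 0.05 s, during which the arm holds its last target. There are 200 camera calls.

## Working session

There is one attempt and no reset: what is moved stays moved. The work goes in short steps, Python scripts to look and compute and a tool call to move; the robot and the scene stay as the last step left them, time stands still between calls to the robot, and variables do not carry over. Pictures are saved under pics/ and viewed, at most 10 in all, crops included, and the job is handed in when it is done.

Besides the shell and the picture viewer there is one more tool, called in YAML: its name, and indented under it one key for each argument. step_arm: Moves the arm, as the interface text tells. Its arguments: {"type":"object","properties":{"motion":{"type":"array","items":{"type":"object","properties":{"claw":{"type":"number"},"delta_pos":{"type":"array","items":{"type":"number"}},"turn":{"type":"number"}}}},"force":{"type":"number"}},"required":["motion"]}

```bash
ls; mkdir -p pics; python3 - <<'E'
from rig import *
import cv2
for n in ("top","side"):
    f=grab_frame(n); cv2.imwrite(f"pics/{n}0.png",f["img"][:,:,::-1])
    print(n,f["vertical_fov"],f["cx"],f["cy"],f["R"],f["t"])
print(sense())
E
```

```text
pics
top 54.451646095756495 321.4789112711205 231.941016650509 [[ 0.01672007 -0.99929812 -0.03352169]
 [-0.98888324 -0.01157296 -0.14824305]
 [ 0.14775106  0.03562767 -0.98838267]] [-23.70967269 540.67676838 855.98156568]
side 51.48174983760926 315.1690809893807 238.90745308462414 [[ 0.93071645 -0.36530961 -0.01777033]
 [-0.250258   -0.60065676 -0.75933022]
 [ 0.26671676  0.71116829 -0.65046278]] [-534.3379081   149.35106086  844.48305109]
{'clock': 0.1, 'qpos': array([ 1.26057701e+00,  3.53556413e-01,  1.63408781e+00, -1.70471649e-06,
        1.15519722e+00, -2.38789271e-03]), 'qvel': array([ 0.00045297, -0.00207922, -0.00242104,  0.00022109,  0.00019113,
        0.00103572]), 'joint_efforts': array([ 5.06560209e-04, -6.06349111e+01, -3.42820644e+01,  1.56578249e-04,
        3.94456292e-03,  2.54639428e-05]), 'eef_pos': array([189.23191468, 595.21148575, 238.63878591]), 'tcp_rot': array([-3.14034386e+00, -1.42323459e-06,  2.83376192e+00]), 'contact_force': array([-0.36369875,  0.27202824, -0.79240253]), 'wrist_torque': array([-0.00018401, -0.01394817,  0.01078254]), 'grasp_force': 0.0, 'opening': 0.9991047106303397}
```

View pics/top0.png

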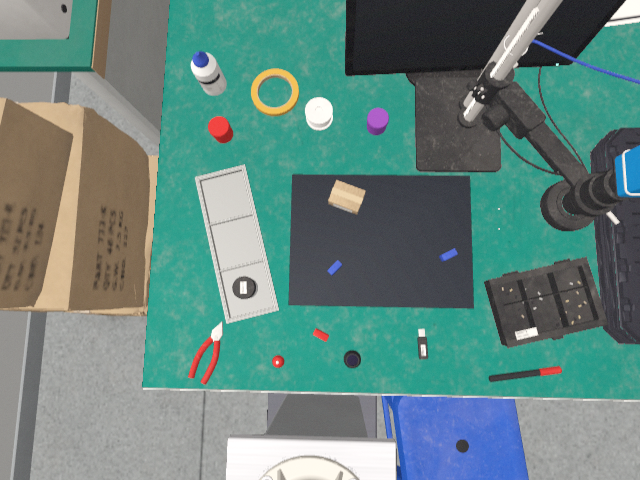

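View pics/side0.png

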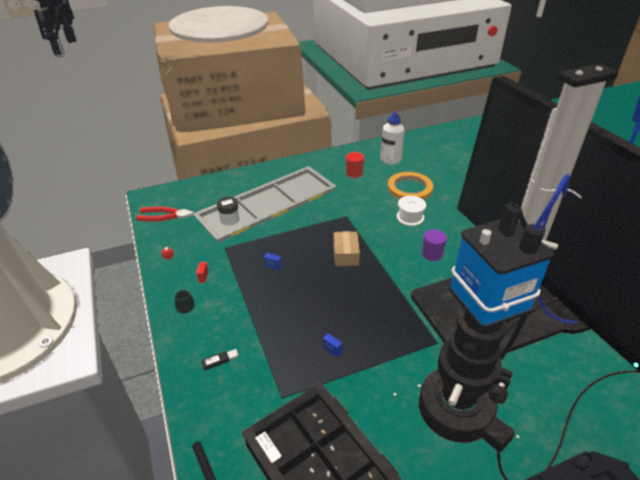

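The jar is already in the tray, at top-view pixel (245,288), in the near compartment. The middle and far compartments are empty.

Possible mix-ups in the top view:
- **Relays:** the blue blocks at (335,267) and (449,254) are the two relays, and either will do. The red block at (321,335) is not meant, nor is the blue microscope head at (630,170).
- **Carton:** the brown block at (347,197). The large boxes at left are not it.
- **Jar-like items:** purple (377,121), red (220,130) and black (352,359) are all ignored.

I choose the relay at (335,267) and the carton at (347,197).

```bash
cat > h.py <<'E'
from rig import *
import cv2, numpy as np
def ray(f,uv,z):
    F=240/np.tan(np.radians(f["vertical_fov"]/2)); R=np.array(f["R"]); t=np.array(f["t"])
    d=R.T@np.array([(uv[0]-f["cx"])/F,(uv[1]-f["cy"])/F,1]); c=-R.T@t
    return c+d*(z-c[2])/d[2]
def blob(f,lo,hi,near):
    m=cv2.inRange(cv2.cvtColor(f["img"],cv2.COLOR_RGB2HSV),lo,hi)
    cs=[c for c in cv2.findContours(m,cv2.RETR_EXTERNAL,cv2.CHAIN_APPROX_NONE)[0] if cv2.contourArea(c)>25]
    def cen(c): M=cv2.moments(c); return np.array([M["m10"],M["m01"]])/M["m00"]
    c=min(cs,key=lambda c:np.hypot(*(cen(c)-near))); return c,cen(c)
def rect(f,c,z):
    p=np.array([ray(f,q,z)[:2] for q in c[:,0,:]],np.float32)
    r=cv2.minAreaRect(p); return r,cv2.boxPoints(r)
BLUE=((105,120,60),(130,255,255)); BROWN=((8,40,80),(25,200,255))
E
python3 - <<'E'
from h import *
T=grab_frame("top");S=grab_frame("side")
for n,col,a,b,h in(("relay1",BLUE,(335,267),(273,261),26),("relay2",BLUE,(449,254),(333,345),26),("carton",BROWN,(347,197),(346,249),32)):
    for f,q in((T,a),(S,b)):
        c,m=blob(f,*col,q); print(n,m.round(1),cv2.contourArea(c),"mid",ray(f,m,3+h/2).round(1),"rect@top",[np.round(x,2) for x in rect(f,c,3+h)[0]])
    c,m=blob(T,*col,a); print(cv2.boxPoints(cv2.minAreaRect(c)).round(1).tolist())
c,m=blob(T,(0,0,135),(180,40,255),(236,243))
r,b=rect(T,c,14);print("tray",m,cv2.contourArea(c),r,b.round(1).tolist())
i=T["img"][:,:,::-1]
A=cv2.resize(i[172:284,295:395],None,fx=5,fy=5,interpolation=cv2.INTER_CUBIC)
cv2.imwrite("pics/crop1.png",A)
E
```

```text
relay1 [334.4 267.1] 94.0 mid [475.6 -41.4  16. ] rect@top [array([474.33, -41.33]), array([12.22, 29.91]), np.float64(45.81)]
relay1 [272.4 260.8] 206.5 mid [473.6 -37.3  16. ] rect@top [array([470.53, -49.84]), array([49.23, 29.76]), np.float64(76.44)]
[[326.5, 270.5], [337.5, 259.5], [342.0, 264.0], [331.0, 275.0]]
relay2 [448.  254.6] 108.5 mid [ 502.9 -261.5   16. ] rect@top [array([ 501.66, -258.2 ]), array([13.5 , 34.53]), np.float64(27.18)]
relay2 [332.2 344.5] 283.0 mid [ 502.1 -257.9   16. ] rect@top [array([ 498.05, -266.94]), array([27.05, 40.81]), np.float64(27.59)]
[[438.20001220703125, 255.39999389648438], [454.20001220703125, 247.39999389648438], [457.3999938964844, 253.8000030517578], [441.3999938964844, 261.79998779296875]]
carton [346.5 195.9] 744.5 mid [617.  -63.7  19. ] rect@top [array([611.91, -62.53]), array([64.24, 52.25]), np.float64(69.37)]
carton [346.  247.7] 845.5 mid [614.6 -59.6  19. ] rect@top [array([608.5, -73.7]), array([98.69, 49.93]), np.float64(67.5)]
[[326.0, 203.3000030517578], [335.29998779296875, 178.60000610351562], [366.1000061035156, 190.1999969482422], [356.79998779296875, 214.8000030517578]]
tray [235.95619658 244.0482906 ] 7800.0 ((523.4757080078125, 155.32855224609375), (302.5811767578125, 105.3775405883789), 15.150472640991211) [[363.70001220703125, 166.60000610351562], [391.20001220703125, 64.9000015258789], [683.2999877929688, 144.0], [655.7000122070312, 245.6999969482422]]
```

View pics/crop1.png

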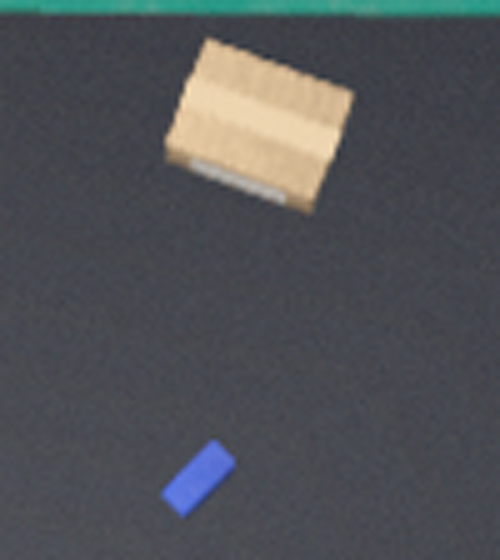

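The crop confirms a brown carton, with top-face far corners at about (336.6,179.6) and (365.4,190.8), and a blue relay at (334,267). Next I refine the yaws and the tray pose.

```bash
python3 - <<'E'
from h import *
T=grab_frame("top");S=grab_frame("side")
p,q=ray(T,(336.5,179.5),35)[:2],ray(T,(365.3,190.6),35)[:2]
d=(q-p)/np.linalg.norm(q-p); n=np.array([d[1],-d[0]]); print("carton edge",np.linalg.norm(q-p),np.degrees(np.arctan2(*d[::-1])),"centre",(p+q)/2+22.5*n,(p+q)/2-22.5*n)
c,m=blob(T,*BLUE,(335,267)); _,b=rect(T,c,29); e=[b[1]-b[0],b[2]-b[1]]; e=max(e,key=np.linalg.norm);print("relay long",np.degrees(np.arctan2(e[1],e[0])))
s=sense();print(np.degrees(s["tcp_rot"][2]))
for f,near,nm in((T,(236,243),"t"),(S,(265,203),"s")):
    c,m=blob(f,(0,0,125),(180,45,255),near)
    h=cv2.convexHull(c); k=1
    while len(h2:=cv2.approxPolyDP(h,k,True))>4:k+=.5
    w=np.array([ray(f,u,14)[:2] for u in h2[:,0]]);print(nm,cv2.contourArea(c),h2[:,0].tolist(),w.round(1).tolist(),w.mean(0),[np.linalg.norm(w[i]-w[i-1]).round(1) for i in range(len(w))])
i=T["img"][:,:,::-1];j=S["img"][:,:,::-1]
A=cv2.resize(i[160:328,188:284],(336,588),interpolation=cv2.INTER_CUBIC)
B=cv2.resize(j[160:244,190:340],(450,252),interpolation=cv2.INTER_CUBIC)
o=np.zeros((588,790,3),np.uint8);o[:,:336]=A;o[:252,340:790]=B;cv2.imwrite("pics/crop2.png",o)
E
```

```text
carton edge 60.500136328958 -111.15474120426299 centre [614.1719811  -63.67643921] [656.13939344 -79.91639925]
relay long -44.191345
162.36802150349172
t 7810.5 [[244, 164], [278, 310], [226, 323], [195, 177]] [[682.6, 144.8], [391.2, 66.5], [364.7, 166.7], [654.7, 243.9]] [523.27939504 155.46041226] [np.float64(102.9), np.float64(301.8), np.float64(103.6), np.float64(300.1)]
s 3611.5 [[335, 185], [217, 239], [177, 214], [308, 166]] [[681.2, 149.7], [391.6, 67.5], [331.4, 180.5], [653.3, 247.9]] [514.39328475 161.40591402] [np.float64(102.1), np.float64(301.1), np.float64(128.0), np.float64(328.9)]
```

View pics/crop2.png

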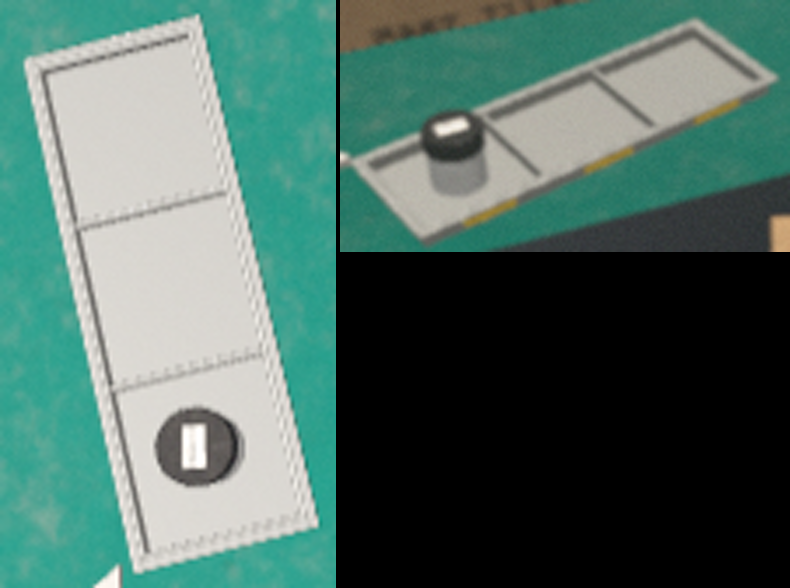

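Crop 2 shows the jar standing in the near compartment, at crop (197,446). The middle and far compartments are empty, and the dividers are where the spec says. The top and side views differ by about 4 mm in y, so I use the mean:

| Item | Position (mm) | Yaw |
|---|---|---|
| Tray centre | (523,156.5) | 15.1° |
| Relay | (474.5,-39.5) | closing axis 45.8° |
| Carton | (614.5,-62) | closing axis -21.2° |

I turn the tool for the relay first.

```bash
cat > go.py <<'E'
import sys,numpy as np
from rig import *
from scipy.spatial.transform import Rotation as Ro
x,y,z=map(float,sys.argv[1:4]); s=sense()
d=Ro.from_euler("xyz",s["tcp_rot"]).inv().apply(np.array([x,y,z])-s["eef_pos"])
print("tool delta",d.round(1),"closing axis deg",(np.degrees(s["tcp_rot"][2])-90).round(1),"t",s["clock"],s["eef_pos"].round(1),s["opening"],s["grasp_force"])
E
```

step_arm:
  motion:
    - {"turn": 0.116, "claw": 85}
    - {"turn": 0.116, "claw": 60}
    - {"turn": 0.116, "claw": 40}
    - {"turn": 0.116, "claw": 40}
    - {"claw": 40}

```text
schema error: expected keys claw, delta_pos, turn
```

```bash
python3 go.py 474.5 -39.5 120
```

```text
tool delta [-464.2 -518.7  119.3] closing axis deg 72.4 t 0.3 [189.3 595.5 239. ] 0.9972266848503976 0.0
```

step_arm:
  motion:
    - {"claw": 85, "delta_pos": [0, 0, 0], "turn": 0.116}
    - {"claw": 40, "delta_pos": [0, 0, 0], "turn": 0.116}
    - {"claw": 40, "delta_pos": [0, 0, 0], "turn": 0.116}
    - {"claw": 40, "delta_pos": [0, 0, 0], "turn": 0.116}
    - {"claw": 40, "delta_pos": [0, 0, 0], "turn": 0}

```text
clock: 0.72
eef_pos: [189.4, 595.6, 239.2]
tcp_rot: [-3.141, 0.0, 2.364]
contact_force: [0.0, -0.3, -0.5]
opening: 0.47
grasp_force: 0.0
```

```bash
python3 go.py 474.5 -39.5 120
```

```text
tool delta [-648.6 -252.8  119.3] closing axis deg 45.5 t 0.7167 [189.4 595.6 239.2] 0.46984986109119037 0.0
```

step_arm:
  motion:
    - {"claw": 40, "delta_pos": [-27, -10.5, 0], "turn": 0}
    - {"claw": 40, "delta_pos": [-27, -10.5, 0], "turn": 0}
    - {"claw": 40, "delta_pos": [-27, -10.5, 0], "turn": 0}
    - {"claw": 40, "delta_pos": [-27, -10.5, 0], "turn": 0}
    - {"claw": 40, "delta_pos": [-27, -10.5, 0], "turn": 0}
    - {"claw": 40, "delta_pos": [-27, -10.5, 0], "turn": 0}
    - {"claw": 40, "delta_pos": [-27, -10.5, 0], "turn": 0}
    - {"claw": 40, "delta_pos": [-27, -10.5, 0], "turn": 0}

```text
clock: 1.38
eef_pos: [285.9, 383.5, 239.4]
tcp_rot: [3.141, -0.0, 2.375]
contact_force: [0.7, 0.6, -0.4]
opening: 0.468
grasp_force: 0.0
```

step_arm:
  motion:
    - {"claw": 40, "delta_pos": [-27, -10.5, 0], "turn": 0}
    - {"claw": 40, "delta_pos": [-27, -10.5, 0], "turn": 0}
    - {"claw": 40, "delta_pos": [-27, -10.5, 0], "turn": 0}
    - {"claw": 40, "delta_pos": [-27, -10.5, 0], "turn": 0}
    - {"claw": 40, "delta_pos": [-27, -10.5, 0], "turn": 0}
    - {"claw": 40, "delta_pos": [-27, -10.5, 0], "turn": 0}
    - {"claw": 40, "delta_pos": [-27, -10.5, 0], "turn": 0}
    - {"claw": 40, "delta_pos": [-27, -10.5, 0], "turn": 0}

```text
clock: 2.05
eef_pos: [382.2, 172.7, 239.5]
tcp_rot: [3.141, 0.0, 2.374]
contact_force: [-0.3, -0.6, 0.1]
opening: 0.471
grasp_force: 0.0
```

step_arm:
  motion:
    - {"claw": 40, "delta_pos": [-27, -10.5, 14], "turn": 0}
    - {"claw": 40, "delta_pos": [-27, -10.5, 14], "turn": 0}
    - {"claw": 40, "delta_pos": [-27, -10.5, 14], "turn": 0}
    - {"claw": 40, "delta_pos": [-27, -10.5, 14], "turn": 0}
    - {"claw": 40, "delta_pos": [-27, -10.5, 14], "turn": 0}
    - {"claw": 40, "delta_pos": [-27, -10.5, 14], "turn": 0}
    - {"claw": 40, "delta_pos": [-27, -10.5, 14], "turn": 0}
    - {"claw": 40, "delta_pos": [0, 0, 14], "turn": 0}

```text
clock: 2.72
eef_pos: [468.5, -14.0, 127.0]
tcp_rot: [3.14, 0.003, 2.372]
contact_force: [-0.2, 1.3, 0.7]
opening: 0.467
grasp_force: 0.0
```

```bash
python3 go.py 474.5 -39.5 60
```

```text
tool delta [-21.9 -14.2  67.1] closing axis deg 45.9 t 2.7167 [468.5 -14.  127. ] 0.46650279449165066 0.0
```

step_arm:
  motion:
    - {"claw": 40, "delta_pos": [-22, -14, 22], "turn": 0}
    - {"claw": 40, "delta_pos": [0, 0, 22], "turn": 0}
    - {"claw": 40, "delta_pos": [0, 0, 23], "turn": 0}
    - {"claw": 40, "delta_pos": [0, 0, 0], "turn": 0}

```text
clock: 3.05
eef_pos: [469.6, -36.2, 57.2]
tcp_rot: [-3.138, -0.004, 2.373]
contact_force: [-1.2, 0.0, 0.3]
opening: 0.469
grasp_force: 0.0
```

```bash
python3 go.py 474.5 -39.5 13; python3 - <<'E'
from h import *
T=grab_frame("top");S=grab_frame("side")
A=cv2.resize(T["img"][210:310,290:390],(400,400),interpolation=cv2.INTER_CUBIC)
B=cv2.resize(S["img"][200:300,220:320],(400,400),interpolation=cv2.INTER_CUBIC)
cv2.imwrite("pics/crop3.png",np.hstack([A,B])[:,:,::-1])
E
```

```text
tool delta [-6.   1.2 44.1] closing axis deg 45.9 t 3.05 [469.6 -36.2  57.2] 0.4692348917438175 0.0
```

View pics/crop3.png

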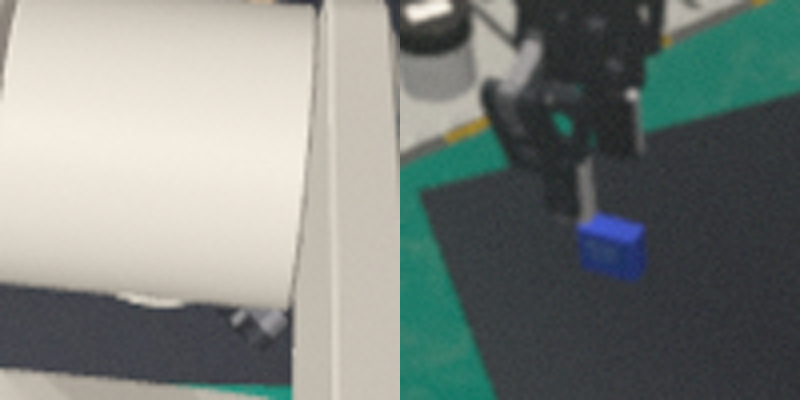

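The top view is blocked by the arm. In the side crop the fingertips are at about (575,212) and (628,155), and the relay top at (612,230). I compare both through the same camera.

```bash
python3 - <<'E'
from h import *
S=grab_frame("side")
f=lambda u,v,z:ray(S,(220+(u-400)/4,200+v/4),z).round(1)
print(f(575,214,53),f(630,155,53),f(612,229,29),sense()["eef_pos"])
E
```

```text
[455.5 -51.8  53. ] [491.1 -22.5  53. ] [474.2 -42.2  29. ] [472.29725078 -35.83390828  60.95336806]
```

step_arm:
  motion:
    - {"claw": 40, "delta_pos": [0, 0, 0], "turn": 0}
    - {"claw": 40, "delta_pos": [0, 0, 0], "turn": 0}

```text
clock: 3.37
eef_pos: [473.0, -35.8, 61.6]
tcp_rot: [3.14, 0.002, 2.371]
contact_force: [-0.2, 0.6, 0.3]
opening: 0.468
grasp_force: 0.0
```

```bash
python3 go.py 474 -40.5 13
```

```text
tool delta [-4.  -2.7 48.6] closing axis deg 45.8 t 3.3667 [473.  -35.8  61.6] 0.46775287740868354 0.0
```

step_arm:
  force: 30
  motion:
    - {"claw": 40, "delta_pos": [-4, -3, 0], "turn": 0}
    - {"claw": 40, "delta_pos": [0, 0, 16], "turn": 0}
    - {"claw": 40, "delta_pos": [0, 0, 16], "turn": 0}
    - {"claw": 40, "delta_pos": [0, 0, 10], "turn": 0}
    - {"claw": 40, "delta_pos": [0, 0, 6], "turn": 0}
    - {"claw": 40, "delta_pos": [0, 0, 0], "turn": 0}
    - {"claw": 40, "delta_pos": [0, 0, 0], "turn": 0}

```text
clock: 3.95
eef_pos: [472.7, -40.9, 12.4]
tcp_rot: [-3.141, -0.0, 2.37]
contact_force: [0.6, 0.7, 0.6]
opening: 0.47
grasp_force: 0.0
```

step_arm:
  force: 30
  motion:
    - {"claw": 5, "delta_pos": [0, 0, 0], "turn": 0}
    - {"claw": 5, "delta_pos": [0, 0, 0], "turn": 0}
    - {"claw": 5, "delta_pos": [0, 0, 0], "turn": 0}
    - {"claw": 5, "delta_pos": [0, 0, 0], "turn": 0}
    - {"claw": 5, "delta_pos": [0, 0, 0], "turn": 0}
    - {"claw": 5, "delta_pos": [0, 0, 0], "turn": 0}

```text
clock: 4.45
eef_pos: [473.2, -40.9, 12.9]
tcp_rot: [3.141, 0.001, 2.37]
contact_force: [-1.8, -1.5, 7.4]
opening: 0.141
grasp_force: 30.9
```

step_arm:
  motion:
    - {"claw": 5, "delta_pos": [0, 0, -10], "turn": 0}
    - {"claw": 5, "delta_pos": [0, 0, -20], "turn": 0}
    - {"claw": 5, "delta_pos": [0, 0, -25], "turn": 0}
    - {"claw": 5, "delta_pos": [0, 0, -25], "turn": 0}
    - {"claw": 5, "delta_pos": [0, 0, 0], "turn": 0}
    - {"claw": 5, "delta_pos": [0, 0, 0], "turn": 0}

```text
clock: 4.95
eef_pos: [473.8, -41.0, 94.0]
tcp_rot: [3.139, 0.003, 2.37]
contact_force: [-0.7, -1.1, -0.3]
opening: 0.139
grasp_force: 30.0
```

```bash
python3 go.py 523 156.5 92
```

```text
tool delta [102.5 175.8   2.1] closing axis deg 45.8 t 4.95 [473.8 -41.   94. ] 0.13851265924226738 29.983026087284088
```

step_arm:
  motion:
    - {"claw": 5, "delta_pos": [8, 14, 0], "turn": 0}
    - {"claw": 5, "delta_pos": [15, 25, 0], "turn": 0}
    - {"claw": 5, "delta_pos": [15, 26, 0], "turn": 0}
    - {"claw": 5, "delta_pos": [15, 26, 0], "turn": 0}
    - {"claw": 5, "delta_pos": [15, 26, 0], "turn": 0}
    - {"claw": 5, "delta_pos": [15, 26, 0], "turn": 0}
    - {"claw": 5, "delta_pos": [12, 20, 0], "turn": 0}
    - {"claw": 5, "delta_pos": [7, 13, 0], "turn": 0}

```text
clock: 5.62
eef_pos: [522.1, 158.5, 91.3]
tcp_rot: [-3.141, -0.001, 2.371]
contact_force: [-0.0, -0.3, 0.1]
opening: 0.142
grasp_force: 30.0
```

step_arm:
  motion:
    - {"claw": 5, "delta_pos": [0, 0, 20], "turn": 0}
    - {"claw": 5, "delta_pos": [0, 0, 20], "turn": 0}
    - {"claw": 5, "delta_pos": [0, 0, 10], "turn": 0}
    - {"claw": 5, "delta_pos": [0, 0, 0], "turn": 0}
    - {"claw": 5, "delta_pos": [0, 0, 0], "turn": 0}
    - {"claw": 5, "delta_pos": [0, 0, 0], "turn": 0}

```text
clock: 6.12
eef_pos: [522.7, 156.1, 42.8]
tcp_rot: [3.141, 0.0, 2.369]
contact_force: [-0.3, -0.2, -0.6]
opening: 0.138
grasp_force: 30.0
```

```bash
python3 go.py 523 156.5 14; python3 - <<'E'
from h import *
S=grab_frame("side")
B=cv2.resize(S["img"][130:255,180:345],(792,600),interpolation=cv2.INTER_CUBIC)
cv2.imwrite("pics/crop4.png",B[:,:,::-1])
E
```

```text
tool delta [ 0.1  0.5 28.8] closing axis deg 45.7 t 6.1167 [522.7 156.1  42.8] 0.13775974946992187 29.982064962387085
```

View pics/crop4.png

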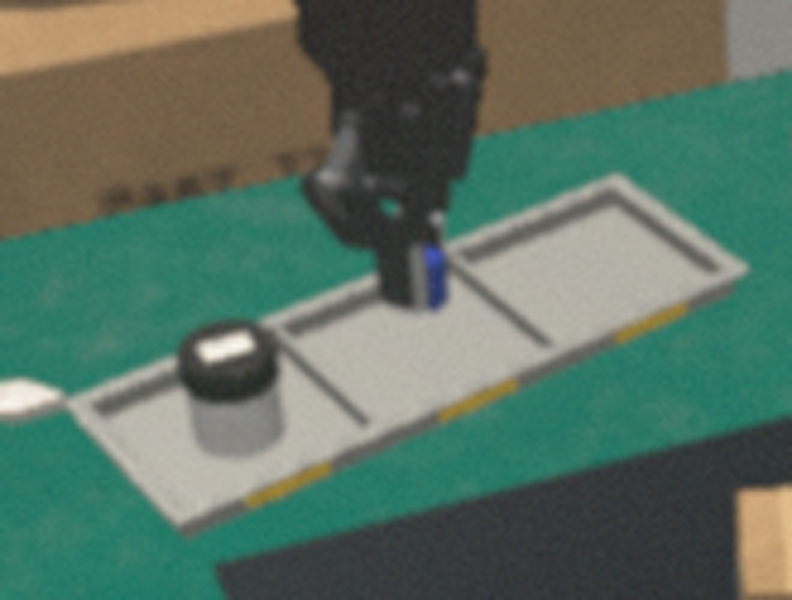

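The side crop shows the relay held about 30 mm over the middle compartment at (430,300). Straight down lands near the compartment centre, so I lower it and release.

step_arm:
  motion:
    - {"claw": 5, "delta_pos": [0, 0, 14], "turn": 0}
    - {"claw": 5, "delta_pos": [0, 0, 9], "turn": 0}
    - {"claw": 5, "delta_pos": [0, 0, 4], "turn": 0}
    - {"claw": 5, "delta_pos": [0, 0, 2], "turn": 0}
    - {"claw": 5, "delta_pos": [0, 0, 0], "turn": 0}
    - {"claw": 5, "delta_pos": [0, 0, 0], "turn": 0}

```text
clock: 6.67
eef_pos: [522.6, 156.4, 13.5]
tcp_rot: [3.141, 0.0, 2.37]
contact_force: [-0.6, 0.1, -0.8]
opening: 0.14
grasp_force: 30.0
```

step_arm:
  motion:
    - {"claw": 30, "delta_pos": [0, 0, 0], "turn": 0}
    - {"claw": 30, "delta_pos": [0, 0, 0], "turn": 0}
    - {"claw": 30, "delta_pos": [0, 0, 0], "turn": 0}
    - {"claw": 30, "delta_pos": [0, 0, -15], "turn": 0}
    - {"claw": 30, "delta_pos": [0, 0, -30], "turn": 0}
    - {"claw": 70, "delta_pos": [0, 0, -35], "turn": 0}
    - {"claw": 70, "delta_pos": [0, 0, -10], "turn": 0}
    - {"claw": 70, "delta_pos": [0, 0, 0], "turn": 0}

```text
clock: 7.33
eef_pos: [524.6, 157.1, 106.5]
tcp_rot: [3.136, 0.003, 2.37]
contact_force: [0.6, -0.4, 0.6]
opening: 0.767
grasp_force: 0.0
```

```bash
python3 go.py 614.5 -62 100
```

```text
tool delta [-217.2  -94.3    6.7] closing axis deg 45.8 t 7.3333 [524.6 157.1 106.5] 0.7673373870357888 0.0
```

step_arm:
  motion:
    - {"claw": 70, "delta_pos": [-27, -12, 0], "turn": 0}
    - {"claw": 70, "delta_pos": [-27, -12, 0], "turn": 0}
    - {"claw": 70, "delta_pos": [-27, -12, 0], "turn": 0}
    - {"claw": 70, "delta_pos": [-27, -12, 0], "turn": 0}
    - {"claw": 70, "delta_pos": [-27, -12, 0], "turn": 0}
    - {"claw": 70, "delta_pos": [-27, -12, 0], "turn": 0}
    - {"claw": 70, "delta_pos": [-27, -11, 0], "turn": 0}
    - {"claw": 70, "delta_pos": [-27, -11, 0], "turn": 0}

```text
clock: 8.0
eef_pos: [611.3, -63.0, 101.9]
tcp_rot: [-3.141, -0.001, 2.37]
contact_force: [0.8, 1.2, -0.2]
opening: 0.817
grasp_force: 0.0
```

step_arm:
  motion:
    - {"claw": 70, "delta_pos": [0, 0, 0], "turn": 0.117}
    - {"claw": 70, "delta_pos": [0, 0, 0], "turn": 0.117}
    - {"claw": 70, "delta_pos": [0, 0, 0], "turn": 0.117}
    - {"claw": 70, "delta_pos": [0, 0, 0], "turn": 0.117}
    - {"claw": 70, "delta_pos": [0, 0, 0], "turn": 0.117}

```text
clock: 8.42
eef_pos: [610.8, -61.7, 101.8]
tcp_rot: [-3.14, -0.001, 1.779]
contact_force: [-0.8, 0.5, -0.2]
opening: 0.822
grasp_force: 0.0
```

step_arm:
  motion:
    - {"claw": 70, "delta_pos": [0, 0, 0], "turn": 0.117}
    - {"claw": 70, "delta_pos": [0, 0, 0], "turn": 0.117}
    - {"claw": 70, "delta_pos": [0, 0, 0], "turn": 0.117}
    - {"claw": 70, "delta_pos": [0, 0, 0], "turn": 0.117}
    - {"claw": 70, "delta_pos": [0, 0, 0], "turn": 0.117}
    - {"claw": 70, "delta_pos": [0, 0, 0], "turn": 0}
    - {"claw": 70, "delta_pos": [0, 0, 0], "turn": 0}

```text
clock: 9.0
eef_pos: [611.0, -61.6, 102.2]
tcp_rot: [-3.14, 0.0, 1.203]
contact_force: [0.5, 0.3, -0.4]
opening: 0.822
grasp_force: 0.0
```

```bash
python3 go.py 614 -63 60
```

```text
tool delta [-0.3  3.4 42.2] closing axis deg -21.0 t 9.0 [611.  -61.6 102.2] 0.8222141865879646 0.0
```

step_arm:
  force: 30
  motion:
    - {"claw": 70, "delta_pos": [0, 3.5, 20], "turn": 0}
    - {"claw": 70, "delta_pos": [0, 0, 25], "turn": 0}
    - {"claw": 70, "delta_pos": [0, 0, 20], "turn": 0}
    - {"claw": 70, "delta_pos": [0, 0, 12], "turn": 0}
    - {"claw": 70, "delta_pos": [0, 0, 8], "turn": 0}
    - {"claw": 70, "delta_pos": [0, 0, 0], "turn": 0}
    - {"claw": 70, "delta_pos": [0, 0, 0], "turn": 0}

```text
clock: 9.58
eef_pos: [615.0, -62.9, 18.4]
tcp_rot: [-3.141, 0.0, 1.201]
contact_force: [0.6, -0.2, 0.1]
opening: 0.824
grasp_force: 0.0
```

step_arm:
  force: 30
  motion:
    - {"claw": 30, "delta_pos": [0, 0, 0], "turn": 0}
    - {"claw": 30, "delta_pos": [0, 0, 0], "turn": 0}
    - {"claw": 30, "delta_pos": [0, 0, 0], "turn": 0}
    - {"claw": 30, "delta_pos": [0, 0, 0], "turn": 0}
    - {"claw": 30, "delta_pos": [0, 0, 0], "turn": 0}
    - {"claw": 30, "delta_pos": [0, 0, 0], "turn": 0}

```text
clock: 10.08
eef_pos: [615.8, -62.9, 19.6]
tcp_rot: [3.14, -0.001, 1.2]
contact_force: [0.3, -0.6, 6.6]
opening: 0.521
grasp_force: 31.8
```

step_arm:
  motion:
    - {"claw": 30, "delta_pos": [0, 0, -10], "turn": 0}
    - {"claw": 30, "delta_pos": [0, 0, -20], "turn": 0}
    - {"claw": 30, "delta_pos": [0, 0, -25], "turn": 0}
    - {"claw": 30, "delta_pos": [0, 0, -20], "turn": 0}
    - {"claw": 30, "delta_pos": [0, 0, 0], "turn": -0.106}
    - {"claw": 30, "delta_pos": [0, 0, 0], "turn": -0.106}
    - {"claw": 30, "delta_pos": [0, 0, 0], "turn": -0.106}
    - {"claw": 30, "delta_pos": [0, 0, 0], "turn": -0.106}

```text
clock: 10.75
eef_pos: [615.0, -62.9, 94.4]
tcp_rot: [3.141, 0.0, 1.629]
contact_force: [-0.1, -0.5, -1.5]
opening: 0.523
grasp_force: 31.0
```

step_arm:
  motion:
    - {"claw": 30, "delta_pos": [0, 0, 0], "turn": -0.106}
    - {"claw": 30, "delta_pos": [0, 0, 0], "turn": -0.104}
    - {"claw": 30, "delta_pos": [0, 0, 0], "turn": 0}
    - {"claw": 30, "delta_pos": [0, 0, 0], "turn": 0}

```text
clock: 11.08
eef_pos: [614.9, -62.9, 93.9]
tcp_rot: [3.141, 0.0, 1.831]
contact_force: [-0.0, -0.1, -1.8]
opening: 0.522
grasp_force: 31.0
```

```bash
python3 go.py 615.7 181.5 95
```

```text
tool delta [236.   63.5  -1.1] closing axis deg 14.9 t 11.0833 [614.9 -62.9  93.9] 0.5215265274848654 30.95520257949829
```

step_arm:
  motion:
    - {"claw": 30, "delta_pos": [16, 4, 0], "turn": 0}
    - {"claw": 30, "delta_pos": [32, 9, 0], "turn": 0}
    - {"claw": 30, "delta_pos": [35, 10, 0], "turn": 0}
    - {"claw": 30, "delta_pos": [35, 9, 0], "turn": 0}
    - {"claw": 30, "delta_pos": [35, 9, 0], "turn": 0}
    - {"claw": 30, "delta_pos": [35, 9, 0], "turn": 0}
    - {"claw": 30, "delta_pos": [32, 9, 0], "turn": 0}
    - {"claw": 30, "delta_pos": [16, 4.5, 0], "turn": 0}

```text
clock: 11.75
eef_pos: [614.7, 185.2, 93.7]
tcp_rot: [3.141, -0.001, 1.832]
contact_force: [0.3, -0.6, -0.3]
opening: 0.524
grasp_force: 31.0
```

step_arm:
  motion:
    - {"claw": 30, "delta_pos": [0, 0, 20], "turn": 0}
    - {"claw": 30, "delta_pos": [0, 0, 20], "turn": 0}
    - {"claw": 30, "delta_pos": [0, 0, 10], "turn": 0}
    - {"claw": 30, "delta_pos": [0, 0, 0], "turn": 0}
    - {"claw": 30, "delta_pos": [0, 0, 0], "turn": 0}

```text
clock: 12.17
eef_pos: [614.6, 180.9, 43.1]
tcp_rot: [-3.14, 0.0, 1.832]
contact_force: [0.3, -0.6, -0.9]
opening: 0.522
grasp_force: 31.0
```

```bash
python3 go.py 615.7 181.5 20; python3 - <<'E'
from h import *
S=grab_frame("side")
B=cv2.resize(S["img"][130:255,180:345],(792,600),interpolation=cv2.INTER_CUBIC)
cv2.imwrite("pics/crop5.png",B[:,:,::-1])
E
```

```text
tool delta [ 0.3  1.2 23.1] closing axis deg 15.0 t 12.1667 [614.6 180.9  43.1] 0.5223046954339636 30.976277589797974
```

View pics/crop5.png

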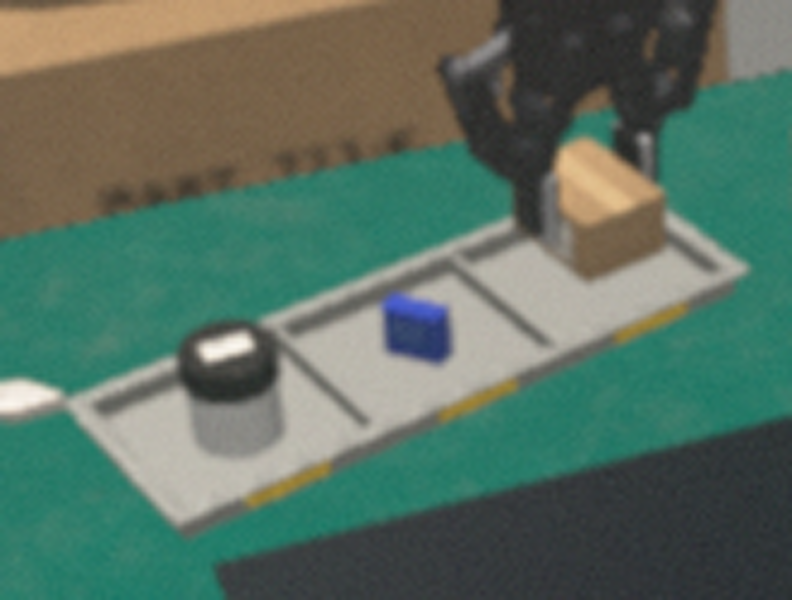

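The relay stands upright in the middle compartment at crop (418,328). The carton is centred over the far compartment at crop (612,210), aligned with the walls. I lower and release with a small opening.

step_arm:
  motion:
    - {"claw": 30, "delta_pos": [0, 1, 12], "turn": 0}
    - {"claw": 30, "delta_pos": [0, 0, 6], "turn": 0}
    - {"claw": 30, "delta_pos": [0, 0, 4], "turn": 0}
    - {"claw": 30, "delta_pos": [0, 0, 1.5], "turn": 0}
    - {"claw": 30, "delta_pos": [0, 0, 0], "turn": 0}
    - {"claw": 30, "delta_pos": [0, 0, 0], "turn": 0}

```text
clock: 12.72
eef_pos: [615.8, 181.7, 19.7]
tcp_rot: [-3.142, -0.0, 1.834]
contact_force: [1.5, -0.3, -0.6]
opening: 0.52
grasp_force: 31.0
```

step_arm:
  motion:
    - {"claw": 52, "delta_pos": [0, 0, 0], "turn": 0}
    - {"claw": 52, "delta_pos": [0, 0, 0], "turn": 0}
    - {"claw": 52, "delta_pos": [0, 0, 0], "turn": 0}
    - {"claw": 52, "delta_pos": [0, 0, -10], "turn": 0}
    - {"claw": 52, "delta_pos": [0, 0, -25], "turn": 0}
    - {"claw": 52, "delta_pos": [0, 0, -35], "turn": 0}
    - {"claw": 52, "delta_pos": [0, 0, -40], "turn": 0}
    - {"claw": 52, "delta_pos": [0, 0, -20], "turn": 0}

```text
clock: 13.38
eef_pos: [617.5, 182.3, 155.0]
tcp_rot: [3.137, -0.0, 1.834]
contact_force: [0.8, 0.2, -0.1]
opening: 0.608
grasp_force: 0.0
```

```bash
python3 - <<'E'
from h import *
S=grab_frame("side")
B=cv2.resize(S["img"][130:430,180:480],(600,600),interpolation=cv2.INTER_CUBIC)
cv2.imwrite("pics/crop6.png",B[:,:,::-1])
s=sense();print(s["eef_pos"],s["grasp_force"])
c,m=blob(S,*BLUE,(333,345));print("spare",m)
E
```

```text
[619.20421255 182.80266279 158.00901703] 0.0
spare [332.20855615 344.47534165]
```

View pics/crop6.png

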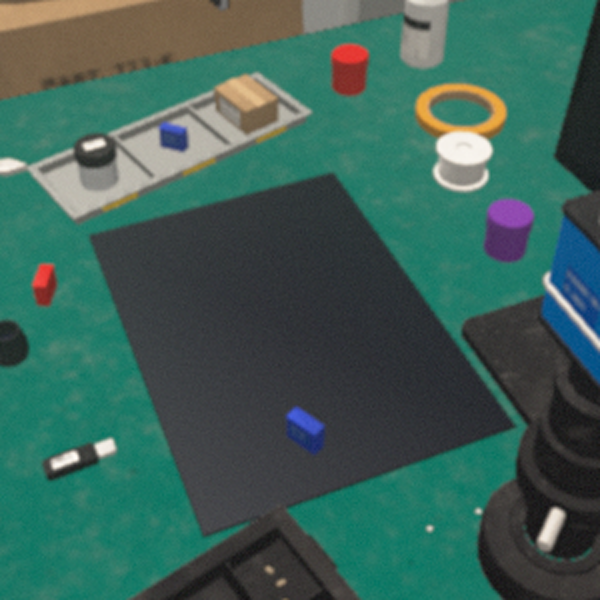

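The jar (97,160), relay (173,137) and carton (246,105) each stand upright in their own compartment. The spare relay at (305,430) has not moved, and the gripper is clear, so I hand in.

```bash
python3 -c "
from rig import *
print(sign_off())"
```

```text
the job is handed in; nothing more can be done
None
```

I handed the job in at about 13 s of the 50 s allowed: the last camera view shows the jar (already there), one relay and the carton each upright in its own tray compartment, with the spare relay unmoved on the pad; the hand-in gave no verdict.

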